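# Stop the tip-box feeder, push the box home, release the stop and re-arm

## Task

The feed conveyor has left a pipette-tip box short of its end stop. Make the machine safe by pressing the red mushroom stop in until it latches, push the box along the belt until it sits square against both rubber bumpers, then twist the mushroom clockwise to let it spring out again and finally press the blue reset button on the same station all the way in and let it go. Only push, press and twist with the fingers: nothing is to be picked up, the box is not to be shifted unless the stop is latched in, and the other things on the bench are to be left alone.

Things in the scene. Friction and masses are not known exactly. Their poses are not given: they have to be found in the camera images.
- tip_box: pipette-tip box on the belt, pale blue base, clear closed lid; 91 mm (its x) by 116 mm (its y, along the belt) by 69 mm high, about 0.15 kg, loose. Origin: centre of the underside, z up; end faces 58 mm from it along +y and -y. A push of 1 to 2 N slides it. It starts 60 to 113 mm short of home.
- conveyor: small fixed belt conveyor, 420 mm long (its y), 140 mm wide, belt 75 mm above the worktop. Origin: centre of the underside. Belt 102 mm wide between aluminium side profiles 18 mm thick that stand 8 mm above it. The end stop is a steel plate 41 mm above the belt at the +y end. A black photo eye at the far profile and an orange reflector at the near one stand at most 37 mm above the belt.
- box_home (a point): point on the belt surface, fixed to the conveyor, where the tip box's origin is when the box is home: its +y end face on the two black rubber bumpers (18 mm discs, 24 mm above the belt, 28 mm either side of the centre line). +y is the direction to push, x runs across the belt, z up. The belt reaches 300 mm behind this point (-y).
- stop_centre (a point): top centre of the red mushroom stop; moves and turns with it. Dome 48 mm across with 3 finger lobes, bars 14 mm wide reaching 37 mm from the axis; lobe tops 3.5 mm, undersides 16.5 mm below this point. In the point's frame (z up) the lobes point along -x and 60 degrees either side of +x. Out: 38.5 mm above the yellow cover; latched: 9 mm lower, lobe undersides 13 mm above the cover.
- stop_press (a joint): how far the mushroom stop is pressed in, m: 0 = out; pressed past 0.0092 it latches and stays at about 0.009; hard end 0.0108. Takes 4 N at first, up to about 10 N on the way. Once latched, only twisting lets it spring out.
- stop_twist (a joint): how far the head is turned clockwise seen from above, rad: 0 = rest, hard end 0.95. Turned past about 0.5 while latched, the latch lets go and the head springs out 9 mm. Takes up to 0.09 N m (2 to 3 N at the end of a lobe); let go, the head turns back to 0 by itself.
- station: fixed control box, 185 mm (its x) by 86 mm by 56 mm high, grey base and yellow cover; origin: centre of the underside. The red mushroom's axis is 45 mm from the centre along +x, the blue reset's 50 mm along -x.
- reset_top (a point): top centre of the blue round reset button, 30 mm across, moves with it; z up, 12 mm above the yellow cover (68 mm above the worktop) when out.
- reset_press (a joint): how far the blue reset button is pressed in, m: 0 = out, 0.005 = hard end, springs back by itself; all the way in takes about 4.5 N (counts as in from 0.004).
- mouse: black computer mouse, loose, behind the work; leave alone
- wash_bottle: wash bottle with red cap, 188 mm tall, loose, at the back right; leave alone
- flask: glass flask with long neck, 142 mm tall, loose, at the front right; leave alone
- spanner: steel open-end spanner, 139 mm, loose, lying near the front edge; leave alone
- pen: red pen, 145 mm, loose, lying near the front edge; leave alone
- dropper: small amber dropper bottle, 102 mm tall, loose, at the front left; leave alone
- tape: roll of black tape, 61 mm, loose, at the front left; leave alone

How it is judged (in metres and radians):
On the way, in this order (a step that is already met when the one before it is completed fails the run):
1. the red stop is pressed in, latched, and stays in by itself with the fingers off it (value of joint stop_press above 0.0075 m and contact force between the fingers and station below 0.2 N), for 0.2 s.
2. with the stop still latched, the tip box sits square against both bumpers (value of joint stop_press above 0.0075 m and y of tip_box in the frame of box_home above -0.004 m and angle between the y axis of tip_box and the y axis of box_home, either way round below 0.05 rad and z of tip_box in the frame of box_home below 0.004 m), for 0.2 s.
3. the stop has been twisted free and has sprung out, the box still home (value of joint stop_press below 0.0015 m and y of tip_box in the frame of box_home above -0.004 m and angle between the y axis of tip_box and the y axis of box_home, either way round below 0.05 rad and z of tip_box in the frame of box_home below 0.004 m), for 0.1 s.
4. the blue reset is pressed all the way in, with the stop out and the box home (all of step 3 and value of joint reset_press above 0.004 m), for 0.05 s.
At the end, for the whole second after the job is handed in: the red stop is fully out (within 1.5 mm) and turned back, the blue reset is out (within 1 mm), the tip box rests on the belt within 4 mm of the bumpers and within 0.05 rad of square, at rest, and the robot is off everything (all of step 3 and value of joint reset_press below 0.001 m and value of joint stop_twist below 0.1 rad and linear speed of tip_box below 0.01 m/s); the robot touches nothing.
It fails at once if the tip box is shifted while the stop is not latched in (value of joint stop_press below 0.007 m and distance of tip_box from where it was at the start of the episode above 0.01 m and y of tip_box in the frame of box_home below -0.01 m).
It fails at once if the tip box is lifted or tipped (z of tip_box in the frame of box_home above 0.008 m or angle between tip_box's own z axis and vertical above 0.15 rad).
It fails at once if another thing on the bench is disturbed (moved more than 15 mm) (distance of any of mouse, wash_bottle, flask, spanner, pen, dropper, tape from where it was at the start of the episode above 0.015 m).
It also fails if it takes over 64 s, if anything falls off the work surface, if the arm or the gripper's body presses on something with over 40 N, if the wrist force passes 120 N, or if a joint passes its speed limit or range.

## Robot

A 6-joint arm with a two-finger parallel gripper is mounted at the origin on a cart in front of the work surface, level with it; the furniture and walls round the work are solid. World frame = base frame: x ahead of the robot, y to its left, z up, the work surface at z = 0. Lengths are in mm, angles in degrees, forces in N, time in s.
With the tool pointing down it reaches from about 350 to 850 mm from the base axis. Payload 8.1 kg.
Tool frame: the origin (TCP) lies at the very end of the fingers, on their centre line; the grasp point (between the pads) lies 19 mm behind it; z points along the fingers, y is the direction in which the jaws open and shut (so a half turn about z gives the same grasp; the last joint's range is limited). The gripper opens to 85 mm and grips with 20 to 120 N. Pads are 22 mm wide; open, the fingers measure 114 mm over their backs; the gripper's body (76 mm by 85 mm) begins 54 mm behind the grasp point. The pads swing forward as they close: fully open they stand 13 mm farther back than shut.
Start: joints at [-4.893, 7.471, 85.268, -0, 87.261, -4.893], TCP at [600.004, 0.022, 231.292] pointing down, gripper open.
Joint ranges: [-169.43, 169.43], [-51.17, 129.36], [1.28, 143.12], [-76.62, 256.62], [0, 156.53], [-152.29, 152.29]. Speed limits (degrees/s): [136.94, 136.94, 159.86, 180, 180, 180].

## Interface

Orientations are given as [roll, pitch, yaw] about the fixed x, y, z axes, in that order (R = Rz(yaw) Ry(pitch) Rx(roll)).
In Python, from bench import sensors, viewer, job gives the robot as it stands.
- The arm moves only by the shell command python3 -m pendant 'ROWS' [FORCE]. ROWS is JSON, one flat list of numbers, 5 for each row, row after row: the shift along the world's x, y, z in mm, then the turn about the world's z in rad, then the finger opening in mm, from 0 to 85.4. In form: [x, y, z, twist, hand, x, y, z, twist, hand, ...]. A call has 1 to 12 rows; each row shifts and turns the pose as measured when the row begins; what a row does not reach is not made up. A row lasts 1/12 s, in which the tool goes at most 41.7 mm and 7.16 degrees, less where a joint would pass 70% of its speed; a pose out of reach is approached as far as the arm can. A call with a gripper value outside its range is refused whole. The fingers move at their own pace and stop on an object; FORCE is the grip in N (left out, the last holds). Time passes only in rows, so rows that do not move let the fingers close. It gives the time, the measured TCP pose, the force and the opening at its end, in the units of the state.
- sensors.sense(): the state, without advancing time (a new reading comes with each control period).
- viewer.snapshot(name): name is "scene" or "side" or "wrist"; returns a dict with "frame" (480x640x3 uint8, blue, green, red), "z_map" (480x640 float32, mm along the optical axis (not along the pixel's ray), 0 where there is no reading), "fx", "fy", "cx", "cy" (pixels), "view" (4x4, takes a point from world to camera coordinates). Camera axes: x right, y down, z forward; pixel columns grow to the right and rows downward; lengths in mm; the calibration is good to about 2 mm. A picture is of the moment at which its call begins.
- job.hand_in(): hands the job in, once; it reports no verdict.
The state is a dict: "time": time; "joint_pos": joint angles; "qd": joint speeds; "joint_efforts": joint torques, N m; "tool_pos": TCP position; "tcp_rot": TCP orientation; "ft_force": force on the tool from outside, world axes, zero at the start; "wrist_torque": the same for the moment, N m; "finger_gap": finger opening in mm.
Only numpy, scipy, OpenCV 4.12 (cv2) and the standard library are available. Lean on these libraries where they do the work, as an engineer would, in place of code of your own. Each camera call takes 0.05 s, during which the arm holds its last target.

## Working session

There is one attempt and no reset: what is moved stays moved. The work goes in short steps, Python scripts to look and compute and a shell command to move; the robot and the scene stay as the last step left them, time stands still between calls to the robot, and variables do not carry over. Pictures are saved under pics/ and viewed, and the job is handed in when it is done.

```bash
ls; mkdir -p pics
python3 - <<'E'
from bench import sensors, viewer
import cv2,numpy as np
print(sensors.sense())
for n in ["scene","side","wrist"]:
    s=viewer.snapshot(n); cv2.imwrite(f"pics/{n}0.png",s["frame"]); np.savez(f"pics/{n}0.npz",**s)
    print(n,s["fx"],s["fy"],s["cx"],s["cy"],np.round(s["view"],3).tolist())
E
```

```text
pics
{'time': 0.0, 'joint_pos': array([-4.89435505e+00,  7.51532044e+00,  8.53314426e+01, -1.60400732e-03,
        8.72616601e+01, -4.89360785e+00]), 'qd': array([ 0.04371235, -0.07683049,  0.19388766,  0.05890335,  0.09313716,
       -0.08233334]), 'joint_efforts': array([-1.90700346e-03, -5.69404185e+01, -5.00557995e+01, -2.19391650e-04,
        1.44415747e-02,  7.24149572e-05]), 'tool_pos': array([5.99432177e+02, 4.71610133e-02, 2.30221493e+02]), 'tcp_rot': array([-1.79891835e+02, -7.65292650e-03,  8.99993237e+01]), 'ft_force': array([0.30585714, 0.01717922, 1.30591623]), 'wrist_torque': array([ 0.01608069,  0.00744586, -0.01080501]), 'finger_gap': 85.69201856800453}
scene 472.2231384988004 472.2231384988004 312.9881384998409 241.5216131087661 [[0.522, -0.853, 0.013, -243.206], [-0.338, -0.221, -0.915, 250.525], [0.783, 0.473, -0.404, 918.789], [0.0, 0.0, 0.0, 1.0]]
side 550.1757375496244 550.1757375496244 314.8685427449879 236.22999341970154 [[-0.827, -0.562, 0.022, 441.977], [-0.326, 0.448, -0.832, 220.224], [0.458, -0.695, -0.554, 1450.429], [0.0, 0.0, 0.0, 1.0]]
wrist 348.7400666123965 348.7400666123965 316.8119301472884 236.36166877159 [[1.0, -0.0, -0.002, -599.739], [0.0, -0.955, 0.295, -38.26], [-0.001, -0.295, -0.955, 379.851], [0.0, 0.0, 0.0, 1.0]]
```

View pics/scene0.png

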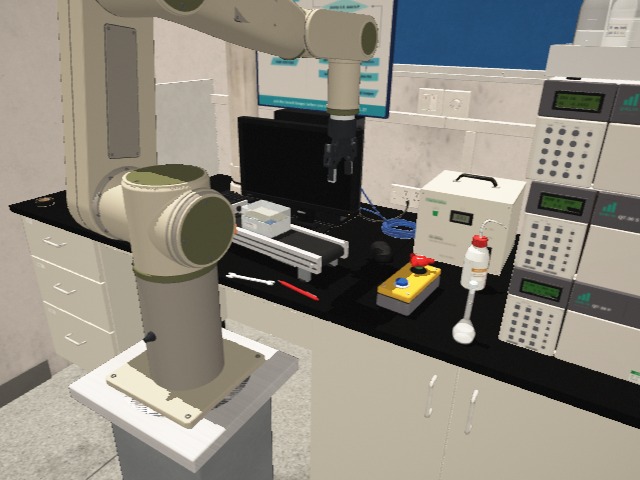

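View pics/side0.png

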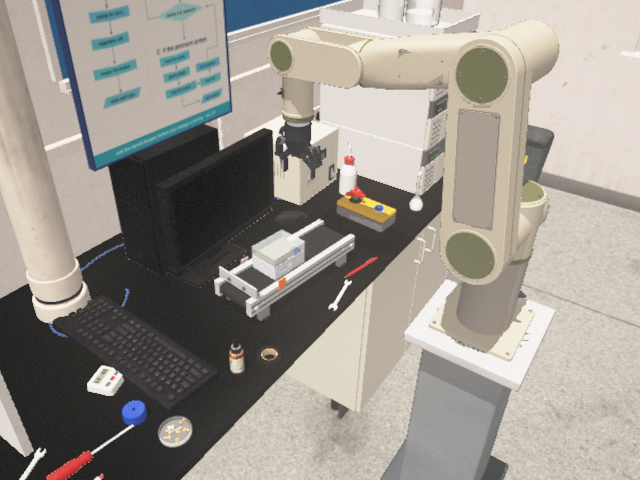

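View pics/wrist0.png

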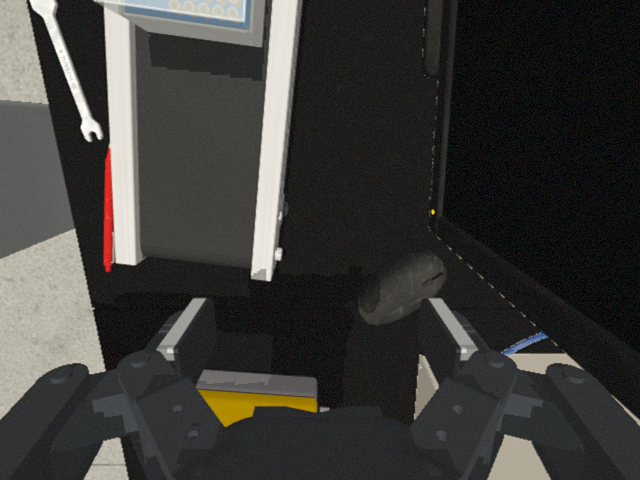

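The scene view shows the station at (408,285), with the red stop at (420,262) and the blue reset at (402,282). The conveyor is at about (290,235), with the end stop to the robot's left. The side view shows the box at (278,253) and the stop plate at (235,280). The wrist view shows the near end of the conveyor. Next I'll measure positions using depth and colour.

```bash
cat > h.py <<'E'
import cv2,numpy as np
def load(n): return dict(np.load(f"pics/{n}.npz"))
def grab(cam,name):
    from bench import viewer
    s=viewer.snapshot(cam); cv2.imwrite(f"pics/{name}.png",s["frame"]); np.savez(f"pics/{name}.npz",**s); return s
def cloud(s):
    v,u=np.mgrid[0:480,0:640]; z=s["z_map"]
    p=np.stack([(u-s["cx"])/s["fx"]*z,(v-s["cy"])/s["fy"]*z,z],-1)
    V=s["view"]; P=(p-V[:3,3])@V[:3,:3]
    P[z<=0]=np.nan; return P
def ray(s,u,v,h):
    V=s["view"];R=V[:3,:3];c=-R.T@V[:3,3]
    d=R.T@np.array([(u-s["cx"])/s["fx"],(v-s["cy"])/s["fy"],1]); return c+d*(h-c[2])/d[2]
def proj(s,p):
    q=s["view"][:3,:3]@np.asarray(p)+s["view"][:3,3]; return q[0]/q[2]*s["fx"]+s["cx"],q[1]/q[2]*s["fy"]+s["cy"]
def hsv(s): return cv2.cvtColor(s["frame"],cv2.COLOR_BGR2HSV)
def mask(s,c):
    H=hsv(s);h,S,V=H[...,0],H[...,1],H[...,2]
    if c=="red": return ((h<8)|(h>172))&(S>150)&(V>90)
    if c=="yellow": return (h>18)&(h<32)&(S>150)&(V>90)
    if c=="blue": return (h>100)&(h<125)&(S>130)&(V>70)
    if c=="orange": return (h>6)&(h<18)&(S>160)&(V>120)
    if c=="white": return (S<50)&(V>140)
E
python3 - <<'E'
from h import *
for n in ["scene0","side0"]:
    s=load(n);P=cloud(s)
    for c in ["red","yellow","blue","orange"]:
        m=mask(s,c).astype(np.uint8)
        k,l,st,ce=cv2.connectedComponentsWithStats(m)
        for i in range(1,k):
            if st[i,4]<15: continue
            q=P[(l==i)]; q=q[~np.isnan(q[:,0])]
            if len(q)<8: continue
            md=np.median(q,0)
            if not(200<md[0]<900 and abs(md[1])<600): continue
            print(n,c,st[i],ce[i].round(1),md.round(1),np.percentile(q,2,axis=0).round(0),np.percentile(q,98,axis=0).round(0))
for n in ["scene0","side0"]:
    s=load(n);f=s["frame"]
    a=f[190:320,220:460] if n=="scene0" else f[170:330,200:440]
    cv2.imwrite(f"pics/{n}z.png",cv2.resize(a,None,fx=3.3,fy=3.3,interpolation=cv2.INTER_CUBIC))
E
```

```text
scene0 red [472 235  16  13 151] [479.4 241. ] [ 635.5 -383.1  133.3] [ 627. -398.  119.] [ 660. -365.  139.]
scene0 red [410 253  25  14 218] [419.9 260.4] [ 537.8 -267.1   88.5] [ 512. -293.   77.] [ 563. -235.   94.]
scene0 red [279 281  40  19 143] [298.4 289.9] [370.8 -14.7   6.2] [358. -74.  -1.] [397.  52.  10.]
scene0 yellow [ 377  263   64   40 1160] [408.6 282.8] [ 475.1 -271.3   54.3] [ 408. -304.   36.] [ 583. -215.   57.]
scene0 blue [376 213  40  25 447] [397.7 227.5] [868.3 -70.6  13.1] [ 834. -132.    1.] [958. -21.  39.]
scene0 blue [396 278  11   8  74] [401.1 281.5] [ 448.  -255.5   66.5] [ 437. -267.   60.] [ 462. -244.   69.]
side0 red [345 156   9   8  29] [348.4 160. ] [ 644.1 -367.5  135.6] [ 635. -386.  122.] [ 664. -357.  140.]
side0 red [347 187  18  10  99] [356. 193.] [ 544.6 -251.3   88.2] [ 517. -408.   -3.] [ 595. -235.   93.]
side0 red [347 257  30  20  95] [361.1 266.6] [375.  -10.1   5.5] [362. -76.  -1.] [389.  49.  11.]
side0 yellow [337 196  59  27 603] [366.7 208.4] [ 496.1 -233.    53.4] [ 413. -377.    2.] [ 590. -205.   59.]
side0 blue [376 205   7   5  16] [379.5 207.1] [ 449.  -252.5   67.3] [ 443. -261.   61.] [ 463. -238.   70.]
side0 orange [279 278   6  11  48] [281.5 282.8] [457.  270.7  86.1] [455. 260.  72.] [461. 283. 100.]
```

Run:
```python
from h import *
# conveyor heights map, merged top view
for n in ["scene0","side0","wrist0"]:
    P=cloud(load(n)); ok=(P[...,0]>350)&(P[...,0]<800)&(P[...,1]>-300)&(P[...,1]<500)
    for lo,hi in [(68,78),(79,87),(110,120),(135,150)]:
        q=P[ok&(P[...,2]>lo)&(P[...,2]<hi)]
        if len(q)>20: print(n,lo,hi,len(q),np.percentile(q,[1,50,99],axis=0).round(0).tolist(), [np.round(x,1) for x in cv2.minAreaRect(q[:,:2].astype(np.float32))])
```

```text
scene0 68 78 1604 [[420.0, -287.0, 68.0], [501.0, 44.0, 74.0], [727.0, 341.0, 78.0]] [array([580. ,  34.6]), array([658.9, 321.9]), np.float64(88.1)]
scene0 79 87 909 [[421.0, -293.0, 79.0], [492.0, 57.0, 82.0], [726.0, 261.0, 87.0]] [array([541.1,  -5.5]), array([258.9, 665.8]), np.float64(15.8)]
scene0 110 120 742 [[472.0, -294.0, 110.0], [685.0, 147.0, 115.0], [728.0, 407.0, 120.0]] [array([642.4,  43.4]), array([274.9, 702.8]), np.float64(15.6)]
scene0 135 150 1281 [[473.0, -294.0, 135.0], [683.0, 169.0, 143.0], [728.0, 408.0, 150.0]] [array([640.7,  44. ]), array([276.8, 706.7]), np.float64(15.4)]
side0 68 78 2136 [[425.0, -251.0, 68.0], [506.0, 138.0, 74.0], [762.0, 377.0, 78.0]] [array([588.1, 102.9]), array([360.5, 823.8]), np.float64(5.9)]
side0 79 87 1203 [[426.0, -265.0, 79.0], [479.0, 194.0, 82.0], [773.0, 374.0, 87.0]] [array([563.8,  26.7]), array([306.3, 721.5]), np.float64(19.2)]
side0 110 120 799 [[473.0, -217.0, 110.0], [682.0, 254.0, 115.0], [783.0, 422.0, 120.0]] [array([623.6,  61.5]), array([274.5, 704.9]), np.float64(8.2)]
side0 135 150 1498 [[476.0, -204.0, 135.0], [550.0, 207.0, 143.0], [761.0, 422.0, 150.0]] [array([615.9,  53.4]), array([265.2, 722.6]), np.float64(6.0)]
wrist0 68 78 28665 [[444.0, -41.0, 71.0], [501.0, 64.0, 75.0], [567.0, 148.0, 77.0]] [array([550.5, -36.1]), array([214.9, 415.3]), np.float64(21.5)]
wrist0 79 87 12802 [[425.0, -49.0, 80.0], [544.0, 75.0, 83.0], [582.0, 161.0, 85.0]] [array([502.1,  62.9]), array([223.3, 139.9]), np.float64(82.7)]
wrist0 110 120 2951 [[479.0, 3.0, 110.0], [689.0, 106.0, 116.0], [694.0, 153.0, 120.0]] [array([617.9, 124.5]), array([128.8, 265.5]), np.float64(55.8)]
wrist0 135 150 5314 [[478.0, -188.0, 135.0], [690.0, 133.0, 144.0], [783.0, 146.0, 150.0]] [array([683.1,  24.2]), array([169.1, 458.6]), np.float64(39.9)]
```

```bash
python3 -m pendant '[-12,-37,3,0,85, -12,-37,3,0,85, -12,-37,3,0,85, -12,-37,3,0,85, -12,-37,3,0,85, -12,-37,3,0,85, -12,-37,3,0,85, -12,-37,3,0,85, -12,-37,3,0,85, 0,0,0,0,85, 0,0,0,0,85]'
python3 - <<'E'
from h import *
s=grab("wrist","w1");P=cloud(s)
for c in ["red","yellow","blue"]:
    m=mask(s,c).astype(np.uint8);k,l,st,ce=cv2.connectedComponentsWithStats(m)
    for i in range(1,k):
        if st[i,4]<150: continue
        q=P[l==i];q=q[~np.isnan(q[:,0])]
        print(c,st[i],ce[i].round(1),np.percentile(q,[1,50,99],axis=0).round(1).tolist(),cv2.minAreaRect(q[:,:2].astype(np.float32)))
E
```

```text
time: 1.07
tool_pos: [481.0, -343.4, 253.7]
tcp_rot: [-179.5, -0.2, 90.3]
ft_force: [0.0, -0.7, -0.2]
finger_gap: 85.4
red [ 357   84   73   79 2936] [397.9 121.7] [[515.0, -292.1, 85.5], [548.5, -261.1, 91.3], [569.2, -234.6, 95.5]] ((542.40869140625, -263.70404052734375), (58.12179183959961, 62.33108139038086), 0.9046530723571777)
red [ 494  250   56   49 1861] [520.1 272.6] [[630.0, -461.6, 1.0], [642.6, -375.8, 138.8], [727.3, -362.0, 140.5]] ((697.3019409179688, -411.5065002441406), (51.296138763427734, 153.7770538330078), 50.83486557006836)
yellow [  243    59   207   115 14250] [335.5 115. ] [[412.8, -304.8, -0.0], [494.9, -253.4, 56.2], [595.6, -210.6, 58.4]] ((507.3662414550781, -256.6637268066406), (100.2027816772461, 214.6763458251953), 85.10139465332031)
blue [274  97  31  33 806] [288.6 112.9] [[441.6, -267.0, 66.8], [454.6, -254.3, 68.7], [467.2, -241.1, 70.4]] ((454.611328125, -254.38687133789062), (27.044872283935547, 27.019208908081055), 0.9902274012565613)
```

View pics/w1.png

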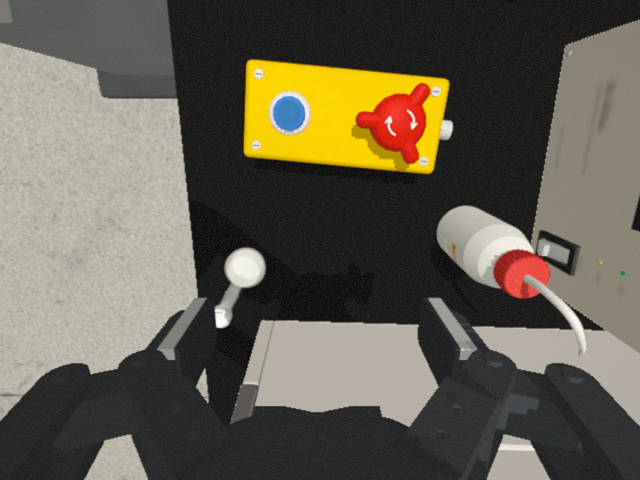

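The wrist view shows blue at (289,113), the red dome at about (400,122), and lobe tips at (362,119), (424,90) and (411,156). I'll refine these with cast rays and a second view for height.

Run:
```python
from h import *
s=load("w1");P=cloud(s)
m=mask(s,"yellow").astype(np.uint8)
m=cv2.morphologyEx(m,cv2.MORPH_CLOSE,np.ones((41,41)))
c=max(cv2.findContours(m,0,2)[0],key=cv2.contourArea)
r=cv2.boxPoints(cv2.minAreaRect(c)); 
W=np.array([ray(s,u,v,57)[:2] for u,v in c[:,0]]).astype(np.float32)
print("cover",cv2.minAreaRect(W))
m=mask(s,"red").astype(np.uint8);k,l,st,ce=cv2.connectedComponentsWithStats(m)
i=l[122,399];mm=(l==i).astype(np.uint8)
d=cv2.distanceTransform(mm,cv2.DIST_L2,5);v,u=np.unravel_index(d.argmax(),d.shape);print("dome px",u,v,d.max())
q=P[l==i];q=q[~np.isnan(q[:,0])];print("ztop",np.percentile(q[:,2],[90,99,100]))
x,y=ray(s,u,v,92)[:2];print("dome",x,y)
W=np.array([ray(s,a,b,88)[:2] for b,a in np.argwhere(mm)]);D=W-[x,y];R=np.hypot(*D.T);A=np.degrees(np.arctan2(D[:,1],D[:,0]))
far=R>29;h=np.histogram(A[far],36,(-180,180));print([(int(a),int(n)) for a,n in zip(h[1],h[0]) if n], R.max())
b=ce[cv2.connectedComponentsWithStats(mask(s,"blue").astype(np.uint8))[1][113,289]] if 0 else (288.6,112.9)
print("blue",ray(s,*b,68))
# two-view height blue/red
def tri(a,ua,b_,ub):
    A=[]
    for s_,(u,v) in((a,ua),(b_,ub)):
        V=s_["view"][:3];K=np.array([[s_["fx"],0,s_["cx"]],[0,s_["fy"],s_["cy"]],[0,0,1]]);M=K@V
        A+=[u*M[2]-M[0],v*M[2]-M[1]]
    A=np.array(A);return np.linalg.lstsq(A[:,:3],-A[:,3],rcond=None)[0]
print("tri blue",tri(s,b,load("scene0"),(401.1,281.5)))
```

```text
cover ((503.77593994140625, -258.3739013671875), (85.5484390258789, 183.17529296875), 85.07231140136719)
dome px 396 106 11.587599
ztop [94.22449678 95.49479445 96.84643174]
dome 544.5522434111772 -249.3819516828272
[(-170, 28), (-160, 39), (-150, 8), (-130, 4), (-120, 21), (-110, 36), (-100, 48), (-90, 52), (-80, 132), (-70, 179), (-60, 55), (-50, 32), (-40, 16), (-30, 3), (20, 5), (30, 3)] 49.02112896506143
blue [ 454.38867293 -254.1703786    68.        ]
tri blue [ 453.85808368 -253.68304406   62.7280646 ]
```

Run:
```python
from h import *
s=load("w1")
m=mask(s,"red").astype(np.uint8);k,l,st,ce=cv2.connectedComponentsWithStats(m)
mm=(l==l[106,396]).astype(np.uint8)
c=max(cv2.findContours(mm,0,2)[0],key=cv2.contourArea);f=np.zeros_like(mm);cv2.drawContours(f,[c],-1,1,-1)
d=cv2.distanceTransform(f,cv2.DIST_L2,5);print(d.max());b=np.argwhere(d>d.max()-.7);v,u=b.mean(0);print(u,v)
for h in(82,88):print(h,ray(s,u,v,h))
x,y=548.6,-262.2
W=np.array([ray(s,a,b,87)[:2] for b,a in np.argwhere(f)]);D=W-[x,y];R=np.hypot(*D.T);A=np.degrees(np.arctan2(D[:,1],D[:,0]))
far=R>28
for lo,hi in((-120,0),(0,120)):
    k=far&(A>lo)&(A<hi);print(A[k].mean(),R[k].max(),k.sum())
k=far&(abs(A)>120);print((A[k]%360).mean(),R[k].max(),k.sum())
```

```text
26.362795
397.75 122.25
82 [ 549.03616109 -261.81416384   82.        ]
88 [ 547.76361092 -261.93932756   88.        ]
-65.42063203508388 35.83846957702299 115
55.21457495603863 35.863575505497664 138
175.32035628224867 35.522828379584084 133
```

The stop is at about (548.5,-262), top z≈94.5. Blue is at (454,-254), z≈68. The station yaw is -5°, with lobes at 175°, 55° and -65°. Next I move above the stop with the fingers closed.

```bash
python3 -m pendant '[13.5,16.3,-25,0,0, 13.5,16.3,-25,0,0, 13.5,16.3,-25,0,0, 13.5,16.3,-25,0,0, 13.5,16.3,-25,0,0, 0,0,0,0,0, 0,0,0,0,0]' 40
python3 - <<'E'
from h import *
grab("wrist","w2")
E
```

```text
time: 1.7
tool_pos: [552.4, -251.1, 124.8]
tcp_rot: [-179.6, -0.0, 90.7]
ft_force: [0.1, -1.0, 0.5]
finger_gap: 1.1
```

View pics/w2.png

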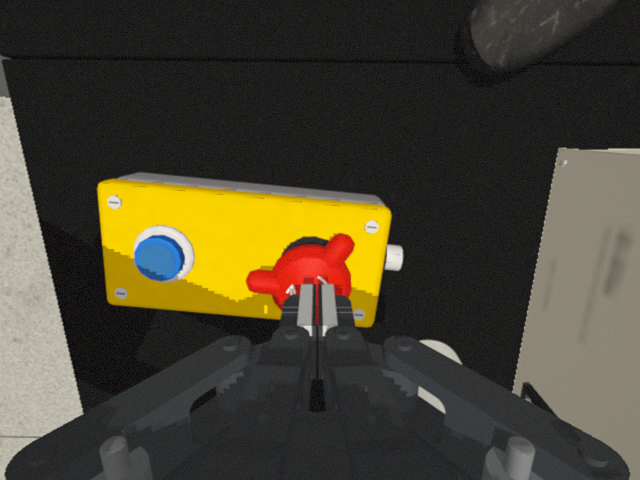

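The fingers are just above the dome at about (315,285) and slightly off. I'll correct that and then descend.

```bash
python3 -m pendant '[-4,-11,-5,-0.012,0, 0,0,0,0,0, 0,0,-8,0,0, 0,0,-8,0,0, 0,0,0,0,0, 0,0,0,0,0]'; python3 -m pendant '[0,0,0,0,0]'
```

```text
time: 2.25
tool_pos: [548.6, -266.4, 106.7]
tcp_rot: [-179.9, 0.2, 89.8]
ft_force: [0.6, -0.5, -0.1]
finger_gap: -0.3
time: 2.33
tool_pos: [548.4, -266.8, 106.6]
tcp_rot: [-179.9, 0.2, 89.7]
ft_force: [-0.5, 0.3, 0.1]
finger_gap: 0.0
```

```bash
python3 -m pendant '[0,4,-4,0,0, 0,0,-4,0,0, 0,0,-3,0,0, 0,0,0,0,0]'; python3 -m pendant '[0,0,-4,0,0, 0,0,0,0,0]';python3 -m pendant '[0,0,-4,0,0, 0,0,0,0,0]'
```

```text
time: 2.67
tool_pos: [548.8, -262.8, 95.5]
tcp_rot: [180.0, 0.2, 89.7]
ft_force: [-0.5, -0.6, -0.8]
finger_gap: -0.0
time: 2.83
tool_pos: [549.4, -263.0, 91.9]
tcp_rot: [179.9, 0.3, 89.7]
ft_force: [-2.2, -0.0, 5.0]
finger_gap: 0.0
time: 3.0
tool_pos: [550.3, -263.5, 89.8]
tcp_rot: [179.8, 0.3, 89.7]
ft_force: [-2.1, 1.9, 4.5]
finger_gap: -0.1
```

```bash
python3 -m pendant '[-1,0,-5,0,0, 0,0,-2,0,0]'; python3 -m pendant '[0,0,-5,0,0, 0,0,-3,0,0]'; python3 -m pendant '[0,0,-5,0,0]'
```

```text
time: 3.17
tool_pos: [551.2, -264.0, 85.7]
tcp_rot: [179.6, 0.4, 89.7]
ft_force: [-2.6, 2.4, 6.1]
finger_gap: 0.2
time: 3.33
tool_pos: [554.1, -265.4, 83.3]
tcp_rot: [179.2, 0.6, 89.8]
ft_force: [-0.6, 2.3, 16.5]
finger_gap: 0.0
time: 3.42
tool_pos: [555.6, -266.1, 82.7]
tcp_rot: [179.0, 0.7, 89.8]
ft_force: [-18.3, 10.5, 41.5]
finger_gap: 0.0
```

Force jumped at z≈83, the hard end. I'll retract and look.

```bash
python3 -m pendant '[-2,1,12,0,0, -2,1,20,0,0, 0,-15,30,0,0, 0,-25,30,0,0, 0,0,0,0,0]'
python3 - <<'E'
from h import *
s=grab("wrist","w3");grab("side","s3");P=cloud(s)
m=mask(s,"red");q=P[m];q=q[(q[:,0]<600)&(q[:,0]>490)];print(np.nanpercentile(q,[1,50,90,99],axis=0).round(1))
q=P[mask(s,"yellow")];print(np.nanmedian(q[:,2]))
E
```

```text
time: 3.83
tool_pos: [551.1, -303.1, 178.9]
tcp_rot: [179.1, 0.7, 90.0]
ft_force: [2.5, -0.8, 1.5]
finger_gap: -0.1
[[ 516.1 -290.9   77.5]
 [ 550.6 -258.8   83.2]
 [ 566.  -241.6   86.1]
 [ 570.7 -233.3   87.3]]
56.21187827241111
```

View pics/w3.png

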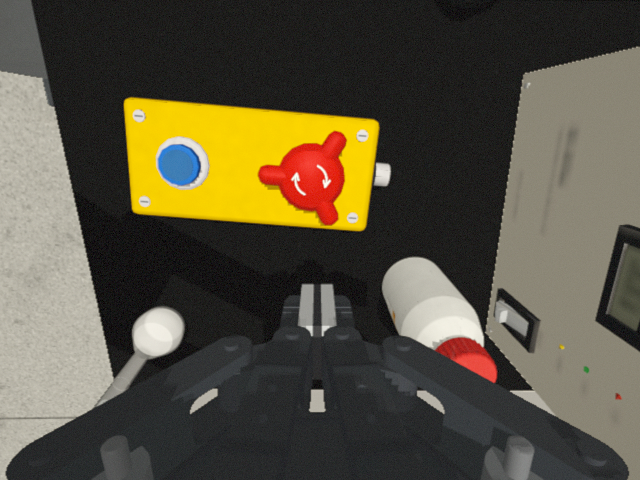

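It is latched: the dome top now reads 86, against 95 before. Next I move over the conveyor.

```bash
python3 -m pendant '[-3,30,15,0,0, -3,40,15,0,0, -3,40,12,0,0, -3,40,10,0,0, -3,40,8,0,0, -3,40,8,0,0, -3,40,8,0,0, -3,40,5,0,0, -3,40,0,0,0, -3,40,0,0,0, -3,40,0,0,40, -3,30,0,0,40]';python3 -m pendant '[0,0,0,0,40,0,0,0,0,40]'
python3 - <<'E'
from h import *
grab("wrist","w4")
E
```

```text
time: 4.93
tool_pos: [496.6, 172.7, 232.8]
tcp_rot: [-178.9, -0.1, 89.5]
ft_force: [0.1, -0.2, 1.0]
finger_gap: 23.1
time: 5.1
tool_pos: [492.7, 179.9, 228.9]
tcp_rot: [-178.6, -0.2, 90.0]
ft_force: [-0.1, -0.6, -0.3]
finger_gap: 40.1
```

View pics/w4.png

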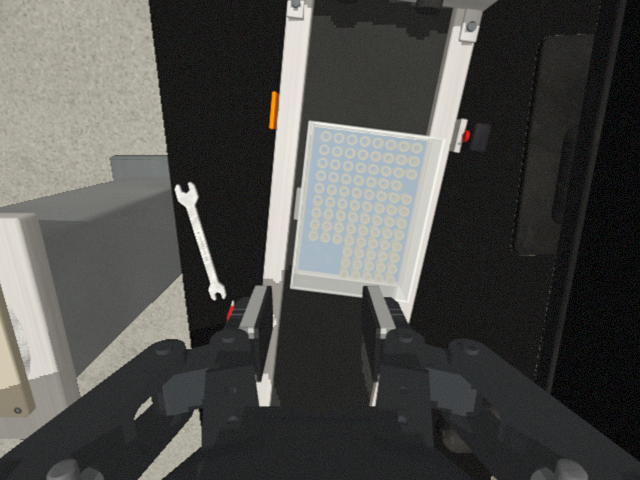

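The box top's corners are at about (311,122), (443,137), (292,289) and (408,301). The profiles run from (288,10) to (268,280) on the left and from (465,15) down to (415,300) on the right. The end plate is at the top of the image.

Run:
```python
from h import *
s=load("w4");P=cloud(s)
C=[ray(s,*p,144)[:2] for p in [(311,122),(443,137),(292,289),(408,301)]]
print(np.round(C,1))
ok=(P[...,0]>380)&(P[...,0]<640)
q=P[ok&(P[...,2]>138)&(P[...,2]<152)&(P[...,1]>185)]
print(len(q),np.nanpercentile(q,[1,50,99],axis=0).round(1).tolist(),cv2.minAreaRect(q[:,:2].astype(np.float32)))
# profiles: white, z 79..87; fit outer/inner edges per y
m=ok&(P[...,2]>79)&(P[...,2]<88)&mask(s,"white")
q=P[m]
xm=np.median(q[:,0])
for lo,hi in((400,480),(530,620)):
    k=q[(q[:,0]>lo)&(q[:,0]<hi)]
    rows=[]
    for y in range(190,400,10):
        j=k[abs(k[:,1]-y)<5]
        if len(j)>20: rows.append((y,*np.percentile(j[:,0],[3,50,97]).round(1)))
    print(rows)
```

```text
[[487.5 259.5]
 [569.9 250.5]
 [473.3 145.4]
 [556.8 137. ]]
14412 [[480.4, 185.8, 142.7], [523.0, 222.3, 144.2], [568.0, 256.5, 145.7]] ((524.3408203125, 217.45968627929688), (75.58120727539062, 87.57672119140625), 83.02922058105469)
[(190, np.float64(449.0), np.float64(457.6), np.float64(466.4)), (200, np.float64(450.6), np.float64(459.4), np.float64(467.7)), (210, np.float64(451.6), np.float64(460.5), np.float64(469.0)), (220, np.float64(453.3), np.float64(461.7), np.float64(470.1)), (230, np.float64(454.6), np.float64(463.0), np.float64(471.4)), (240, np.float64(455.8), np.float64(464.2), np.float64(472.9)), (250, np.float64(456.9), np.float64(465.7), np.float64(473.9)), (260, np.float64(458.2), np.float64(466.9), np.float64(475.5)), (270, np.float64(460.0), np.float64(468.1), np.float64(476.5)), (280, np.float64(461.1), np.float64(469.6), np.float64(478.1)), (290, np.float64(462.2), np.float64(470.7), np.float64(479.2)), (300, np.float64(463.2), np.float64(471.6), np.float64(479.8)), (310, np.float64(464.6), np.float64(471.9), np.float64(479.3)), (320, np.float64(466.0), np.floa
[... 484 characters left out ...]
0, np.float64(590.7), np.float64(592.7), np.float64(595.3)), (250, np.float64(578.9), np.float64(589.3), np.float64(596.4)), (260, np.float64(579.8), np.float64(588.2), np.float64(597.1)), (270, np.float64(580.9), np.float64(589.5), np.float64(598.0)), (280, np.float64(582.5), np.float64(590.6), np.float64(599.2)), (290, np.float64(583.6), np.float64(591.8), np.float64(600.5)), (300, np.float64(584.9), np.float64(593.2), np.float64(602.0)), (310, np.float64(586.2), np.float64(594.5), np.float64(603.3)), (320, np.float64(587.4), np.float64(593.8), np.float64(604.3)), (330, np.float64(589.0), np.float64(594.9), np.float64(604.7)), (340, np.float64(590.3), np.float64(593.9), np.float64(602.0))]
```

The conveyor axis is rotated about -7° (direction (0.124,0.992)). The box is already nearly aligned, centre ≈(522,198), rear face ≈(515,141). I'll move behind it and turn the tool -7°.

```bash
python3 -m pendant '[6,-25,0,-0.06,40, 6,-25,0,-0.06,40, 6,-25,0,0,40, 0,0,0,0,40, 0,0,0,0,40]'; python3 -m pendant '[0,0,0,0,40]'
```

```text
time: 5.57
tool_pos: [508.3, 98.3, 223.4]
tcp_rot: [-178.1, -0.0, 82.7]
ft_force: [-0.6, -0.2, 0.7]
finger_gap: 40.1
time: 5.65
tool_pos: [508.0, 97.1, 222.8]
tcp_rot: [-178.0, -0.0, 82.6]
ft_force: [0.1, -0.2, -0.4]
finger_gap: 39.9
```

```bash
python3 -m pendant '[0,0,-30,0,40, 0,0,-30,0,40, 0,0,-30,0,40, 0,0,-15,0,40, 0,0,0,0,40, 0,0,0,0,40]'
python3 - <<'E'
from h import *
grab("wrist","w5")
E
```

```text
time: 6.15
tool_pos: [507.4, 97.6, 114.9]
tcp_rot: [-178.2, -0.1, 82.5]
ft_force: [0.0, -0.0, 0.9]
finger_gap: 39.8
```

View pics/w5.png

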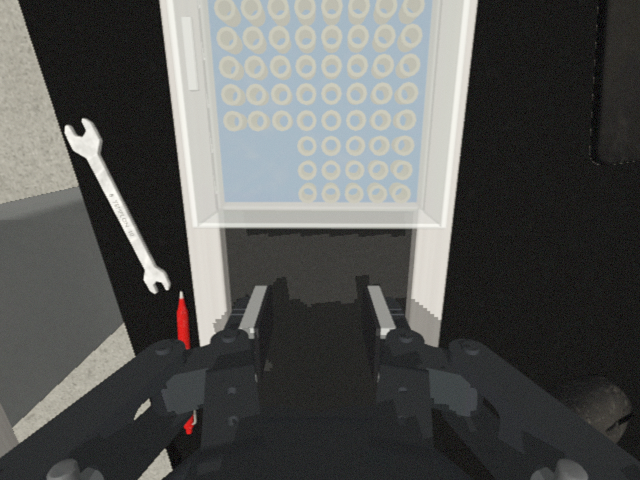

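The fingers are centred behind the box. I'll lower a little and approach.

```bash
python3 -m pendant '[1,6,-6,0,40, 1,6,-4,0,40, 1,6,0,0,40, 0.5,4,0,0,40, 0.5,4,0,0,40, 0,0,0,0,40]'; python3 -m pendant '[0.5,4,0,0,40, 0.5,4,0,0,40, 0.5,4,0,0,40, 0.5,4,0,0,40, 0.5,4,0,0,40,0.5,4,0,0,40]'
```

```text
time: 6.7
tool_pos: [515.8, 128.0, 110.3]
tcp_rot: [-178.7, -0.2, 82.6]
ft_force: [0.7, 0.6, -0.5]
finger_gap: 40.1
time: 7.2
tool_pos: [519.5, 153.5, 111.1]
tcp_rot: [-178.8, -0.2, 82.6]
ft_force: [-0.1, -0.5, 0.3]
finger_gap: 39.8
```

```bash
python3 -m pendant '[-1,4,-3,0,40, -1,4,-3,0,40, 0,4,-2,0,40, 0,4,-1,0,40, 0,4,-1,0,40,0,0,0,0,40]'
python3 - <<'E'
from h import *
grab("wrist","w6");grab("side","s6")
E
```

```text
time: 7.7
tool_pos: [520.3, 174.5, 103.8]
tcp_rot: [-179.2, -0.1, 82.6]
ft_force: [-0.4, -0.2, -0.4]
finger_gap: 39.9
```

View pics/w6.png

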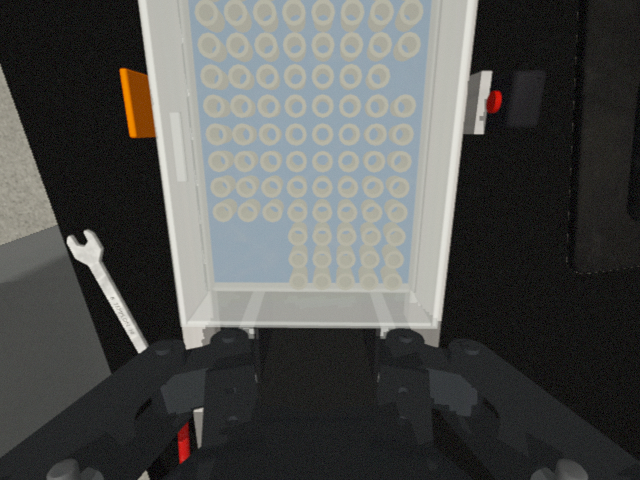

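View pics/s6.png

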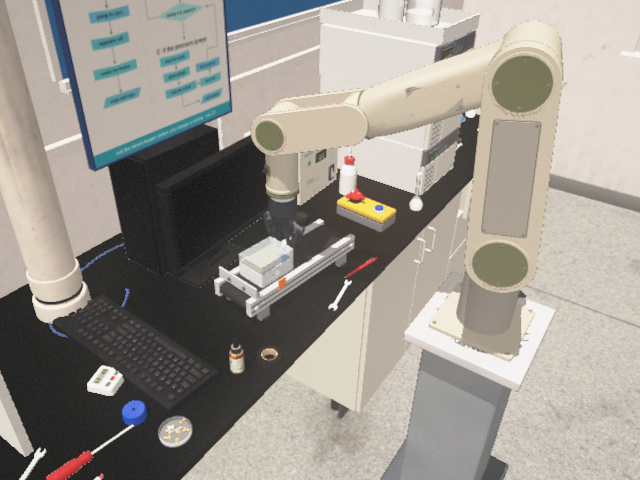

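The box is square and moving. The side view shows it heading for the end plate at (230,280), still short of it. I'll keep pushing.

```bash
python3 -m pendant '[0.3,4,0,0,40, 0.3,4,0,0,40, 0.3,4,0,0,40, 0,3,0,0,40]';  for i in 1 2; do :; done
python3 - <<'E'
from h import *
s=grab("side","s7");cv2.imwrite("pics/s7z.png",cv2.resize(s["frame"][220:330,200:370],None,fx=4.5,fy=4.5,interpolation=cv2.INTER_CUBIC))
E
```

```text
time: 8.13
tool_pos: [521.5, 189.5, 103.8]
tcp_rot: [-179.2, -0.1, 82.5]
ft_force: [-0.6, -3.2, 3.6]
finger_gap: 40.1
```

View pics/s7z.png

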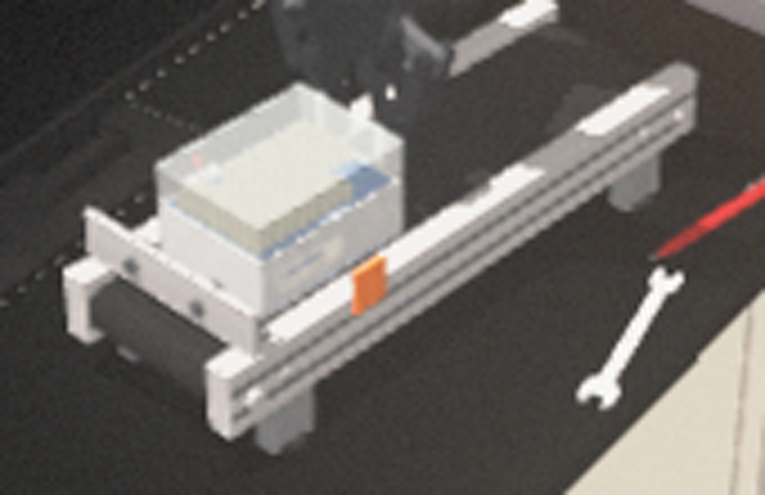

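```bash
for i in 1; do python3 -m pendant '[0.3,3,0,0,40, 0.3,3,0,0,40]'; done; python3 -m pendant '[0.3,3,0,0,40, 0.3,3,0,0,40]'; python3 -m pendant '[0.3,3,0,0,40, 0.3,3,0,0,40]'
```

```text
time: 8.35
tool_pos: [522.0, 196.3, 103.7]
tcp_rot: [-179.2, -0.1, 82.5]
ft_force: [0.7, -2.9, 2.8]
finger_gap: 40.2
time: 8.52
tool_pos: [522.7, 202.8, 103.8]
tcp_rot: [-179.2, -0.0, 82.5]
ft_force: [0.2, -2.1, 3.4]
finger_gap: 39.7
time: 8.68
tool_pos: [523.4, 208.6, 103.8]
tcp_rot: [-179.2, 0.1, 82.5]
ft_force: [0.8, -24.9, 7.6]
finger_gap: 40.4
```

The push force rose to 25 N, so the box is on the bumpers. I'll back off and check.

```bash
python3 -m pendant '[0,1,0,0,40, 0,0,0,0,40,0,0,0,0,40]'; python3 -m pendant '[-1,-8,0,0,40, -2,-14,0,0,40, -2,-14,20,0,40, -1,-8,40,0,40, 0,0,40,0,40, 0,0,20,0,40, 0,30,10,0,40, 0,30,0,0,40, 0,0,0,0,40]'
python3 - <<'E'
from h import *
s=grab("wrist","w8");t=grab("side","s8");cv2.imwrite("pics/s8z.png",cv2.resize(t["frame"][220:330,200:370],None,fx=4.5,fy=4.5,interpolation=cv2.INTER_CUBIC))
E
```

```text
time: 8.93
tool_pos: [523.5, 208.2, 103.8]
tcp_rot: [-179.2, 0.3, 82.5]
ft_force: [-0.0, -3.0, 4.1]
finger_gap: 40.0
time: 9.68
tool_pos: [509.9, 217.1, 233.4]
tcp_rot: [-178.5, 0.2, 82.3]
ft_force: [1.1, -1.3, -0.6]
finger_gap: 40.4
```

View pics/s8z.png

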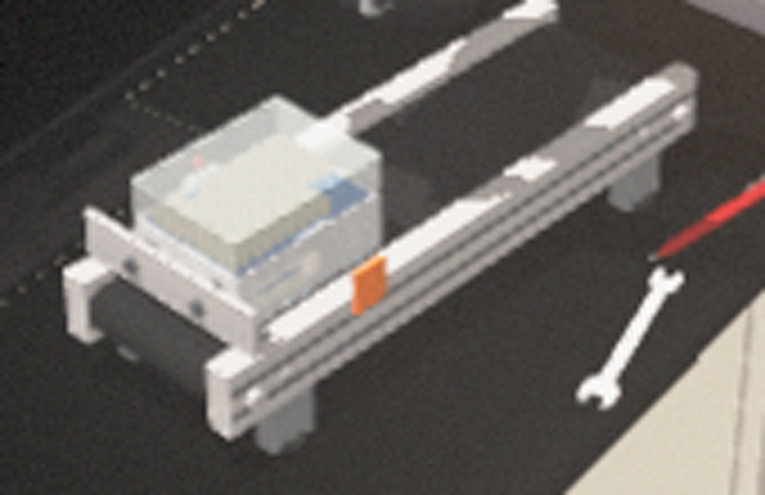

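View pics/w8.png

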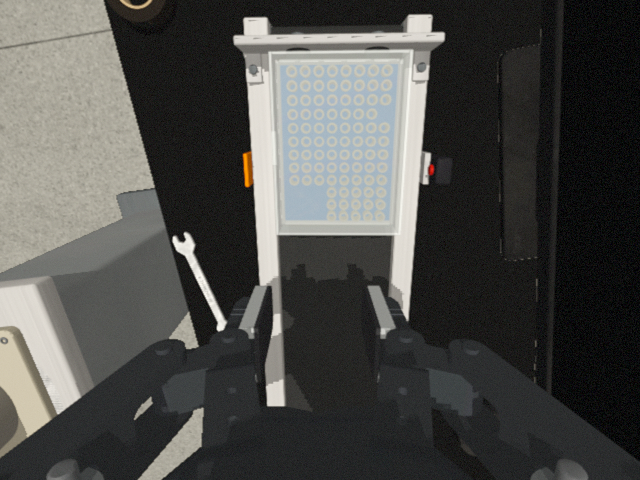

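The box is near the plate, with its top edge at row ~53 and dark bumper shapes at (298,48) and (376,48). I'll check angle and gap numerically.

Run:
```python
from h import *
s=load("w8");P=cloud(s)
fr=s["frame"];cv2.imwrite("pics/w8z.png",cv2.resize(fr[10:120,230:450],None,fx=3.6,fy=3.6,interpolation=cv2.INTER_CUBIC))
u=np.array([0.124,0.992]);n=np.array([0.992,-0.124]);o=np.array([528.7,270])
S=(P[...,:2]-o)@u; X=(P[...,:2]-o)@n; Z=P[...,2]
def edge(mk,f,ax,bins):
    r=[]
    for b in bins:
        j=mk&(abs(ax-b)<4)
        if j.sum()>5: r.append((b,round(float(f(j)),1)))
    return r
top=(Z>139)&(Z<150)&(abs(X)<60)&(S<120)&(S>-90)
print("front",edge(top,lambda j:np.nanpercentile(S[j],98),X,range(-36,40,9)))
print("rear",edge(top,lambda j:np.nanpercentile(S[j],2),X,range(-36,40,9)))
print("left",edge(top,lambda j:np.nanpercentile(X[j],2),S,range(-60,50,12)))
print("right",edge(top,lambda j:np.nanpercentile(X[j],98),S,range(-60,50,12)))
pl=(Z>112)&(Z<121)&(abs(X)<70)&(S>30)
print("plate in",edge(pl,lambda j:np.nanpercentile(S[j],3),X,range(-60,66,12)))
print("plate out",edge(pl,lambda j:np.nanpercentile(S[j],97),X,range(-60,66,12)))
pr=(Z>80)&(Z<87)&(mask(s,"white"))&(S<30)
for lo,hi in((-75,-45),(45,75)):
    k=pr&(X>lo)&(X<hi);print("prof",edge(k,lambda j:np.nanmedian(X[j]),S,range(-100,40,20)))
```

```text
front [(-36, 63.3), (-27, 63.2), (-18, 63.1), (-9, 63.4), (0, 63.3), (9, 63.2), (18, 63.0), (27, 63.2), (36, 63.3)]
rear [(-36, -46.9), (-27, -47.1), (-18, -46.9), (-9, -47.3), (0, -47.4), (9, -47.2), (18, -47.3), (27, -47.3), (36, -47.1)]
left [(-48, -41.0), (-36, -40.9), (-24, -41.0), (-12, -41.0), (0, -40.6), (12, -40.6), (24, -40.6), (36, -40.6), (48, -40.7)]
right [(-48, 42.1), (-36, 42.2), (-24, 42.1), (-12, 42.2), (0, 42.3), (12, 42.3), (24, 42.5), (36, 42.4), (48, 42.5)]
plate in [(-60, 74.4), (-48, 74.4), (-36, 74.4), (-24, 74.3), (-12, 74.3), (0, 74.3), (12, 74.2), (24, 74.2), (36, 74.2), (48, 74.1), (60, 74.2)]
plate out [(-60, 80.2), (-48, 79.9), (-36, 79.9), (-24, 80.3), (-12, 79.9), (0, 79.8), (12, 80.2), (24, 79.9), (36, 79.8), (48, 79.5), (60, 80.1)]
prof [(-100, -59.4), (-80, -60.2), (-60, -60.9), (-40, -60.5), (-20, -60.5), (0, -60.8), (20, -60.3)]
prof [(-100, 59.8), (-80, 60.2), (-60, 62.6), (-40, 63.2), (-20, 63.4), (0, 63.4), (20, 63.3)]
```

View pics/w8z.png

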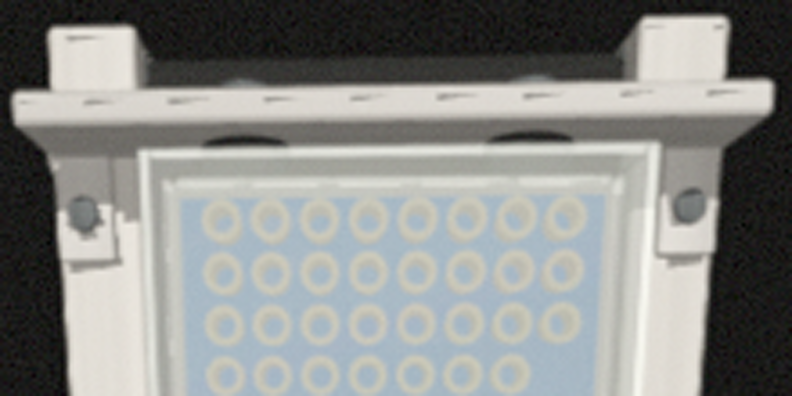

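The box is square (edges within 0.3°). Its front lies about 8 mm from the plate, which is the bumper thickness, and the finger-contact position agrees. Before the twist I'll check the closed finger's width near the tip, using w3.

Run:
```python
from h import *
s=load("w3");P=cloud(s)-np.array([551.1,-303.1,178.9])
m=(abs(P[...,0])<40)&(abs(P[...,1])<30)&(P[...,2]>-5)&(P[...,2]<50)
for lo in range(-4,44,4):
    j=m&(P[...,2]>=lo)&(P[...,2]<lo+4)
    if j.sum()>5: print(lo,j.sum(),np.percentile(P[j],[2,98],axis=0).round(1).tolist())
```

```text
0 16 [[-5.3, 10.5, 3.1], [6.6, 10.9, 4.0]]
4 145 [[-11.1, 6.7, 4.1], [10.9, 11.5, 7.9]]
8 264 [[-12.4, 6.6, 8.1], [12.4, 11.6, 11.9]]
12 289 [[-12.8, 6.7, 12.1], [13.2, 11.7, 15.9]]
16 309 [[-12.9, 6.7, 16.1], [13.3, 11.8, 19.8]]
20 355 [[-13.0, 6.6, 20.1], [13.1, 11.8, 23.9]]
24 373 [[-13.1, 6.8, 24.1], [13.0, 11.8, 27.9]]
28 390 [[-12.9, 6.8, 28.0], [13.0, 12.0, 31.9]]
32 221 [[-6.7, 7.8, 32.1], [6.5, 12.0, 35.9]]
36 754 [[-6.5, -10.0, 36.2], [5.9, 12.3, 39.6]]
40 416 [[-20.6, 6.9, 40.2], [18.7, 14.3, 44.0]]
```

The closed finger's pads are ±6.5 wide with the front 11.6 ahead of the TCP, and the backing is ±13. I'll push the -x lobe from its -y side, orbiting the axis at r≈38 and turning the tool along with it. First I travel back.

```bash
python3 -m pendant '[0,-30,0,0,0, 0,-40,0,0,0, 0,-40,0,0,0, 0,-40,0,0,0, 0,-40,0,0,0, 0,-40,0,0,0, 0,-40,0,0,0, 0,-40,0,0,0, 0,-40,0,0,0, 0,-40,0,0.02,0, 0,-40,0,0.02,0, 0,-30,0,0,0]';python3 -m pendant '[0,-10,0,0,0,0,0,0,0,0,0,0,0,0,0]'
```

```text
time: 10.78
tool_pos: [492.2, -262.8, 220.5]
tcp_rot: [-177.4, 0.3, 85.0]
ft_force: [0.2, 0.1, -0.1]
finger_gap: 0.1
time: 11.03
tool_pos: [486.5, -281.0, 217.1]
tcp_rot: [-177.1, 0.2, 84.4]
ft_force: [-0.0, -0.1, -1.1]
finger_gap: 0.2
```

```bash
python3 -m pendant '[7,-3,-25,0,0, 7,-2,-30,0,0, 6,-2,-30,0,0, 0,0,-20,0,0, 0,0,0,0,0, 0,0,0,0,0]'
python3 - <<'E'
from h import *
grab("wrist","w9")
E
```

```text
time: 11.53
tool_pos: [506.8, -279.9, 109.6]
tcp_rot: [-177.2, 0.1, 84.7]
ft_force: [0.6, 0.2, 0.7]
finger_gap: -0.2
```

View pics/w9.png

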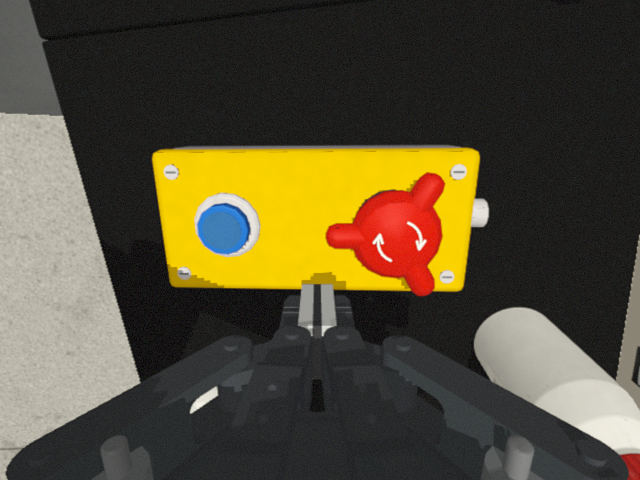

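The lobe is at (340,236), ahead of the finger tip at (317,283). I'll back off slightly and descend.

```bash
python3 -m pendant '[1,-7,-5,0,0, 0,0,-12,0,0, 0,0,-12,0,0, 0,0,-6,0,0, 0,0,0,0,0, 0,0,0,0,0]'
```

```text
time: 12.08
tool_pos: [510.8, -288.1, 77.5]
tcp_rot: [-177.6, 0.3, 84.8]
ft_force: [-0.5, 0.2, 0.7]
finger_gap: 0.1
```

```bash
python3 -m pendant '[-1,0,-8,0,0, -0.5,0,-1,0,0, 0,0,0,0,0]'; python3 -m pendant '[0,3,0,0,0, 0,3,0,0,0, 0,2,0,0,0]'
```

```text
time: 12.33
tool_pos: [509.4, -288.5, 68.2]
tcp_rot: [-177.6, 0.3, 84.8]
ft_force: [0.1, 0.0, -0.3]
finger_gap: 0.3
time: 12.58
tool_pos: [509.3, -280.3, 68.3]
tcp_rot: [-177.6, 0.3, 84.7]
ft_force: [0.1, 0.2, 0.1]
finger_gap: -0.3
```

Now the orbiting push: about +7.3 mm in y per -10° of turn.

```bash
python3 -m pendant '[-0.5,4,0,0,0, -0.5,3.5,0,-0.08,0, -0.5,3.5,0,-0.08,0, -0.2,3.5,0,-0.08,0]'; python3 -m pendant '[0,3.5,0,-0.08,0, 0,3.5,0,-0.08,0]'; python3 -m pendant '[0,3.5,0,-0.08,0, 0,3.5,0,-0.08,0]'
```

```text
time: 12.92
tool_pos: [507.6, -264.8, 69.1]
tcp_rot: [-177.7, 0.4, 70.6]
ft_force: [-0.1, -1.4, 0.9]
finger_gap: 0.5
time: 13.08
tool_pos: [507.6, -257.6, 69.5]
tcp_rot: [-177.7, 0.5, 61.0]
ft_force: [0.2, -2.9, -0.8]
finger_gap: 0.1
time: 13.25
tool_pos: [507.7, -250.7, 70.0]
tcp_rot: [-177.8, 0.6, 51.4]
ft_force: [-0.1, -2.2, -0.8]
finger_gap: 0.2
```

```bash
python3 -m pendant '[0.5,3,0,-0.06,0, 0,0,0,0,0]'
python3 - <<'E'
from h import *
s=grab("wrist","w10");P=cloud(s)
m=mask(s,"red");q=P[m];q=q[(q[:,0]<600)&(q[:,0]>490)&(q[:,1]>-310)];print(np.nanpercentile(q[:,2],[1,50,90,99]).round(1))
E
```

```text
time: 13.42
tool_pos: [508.2, -247.5, 70.6]
tcp_rot: [-177.9, 0.6, 47.5]
ft_force: [-0.8, -1.9, -0.7]
finger_gap: 0.2
[82.1 91.2 94.1 95.2]
```

View pics/w10.png

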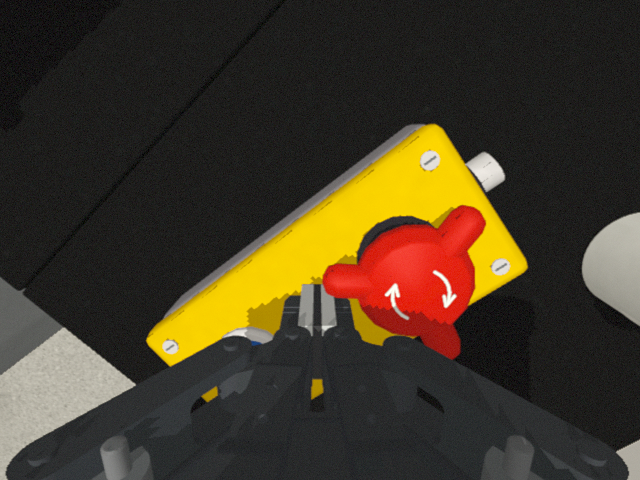

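It sprang out (top reads 95). I'll back off along the same path.

```bash
python3 -m pendant '[-1,-8,0,0.1,0, 0,-8,0,0.1,0, 0,-8,0,0.1,0, 0,-8,0,0.1,0, 0,-8,0,0.1,0, 0,-3,0,0.1,0, 0,0,10,0,0, 0,0,30,0,0, 0,0,20,0,0, 0,0,0,0,0]'
python3 - <<'E'
from h import *
s=grab("wrist","w11");P=cloud(s)
m=mask(s,"red");q=P[m];q=q[(q[:,0]<600)&(q[:,0]>490)&(q[:,1]>-310)];print(np.nanpercentile(q,[1,50,90,99],axis=0).round(1))
q=P[mask(s,"blue")];q=q[(abs(q[:,0]-454)<40)&(abs(q[:,1]+254)<40)];print(np.percentile(q,[2,50,98],axis=0).round(1))
E
```

```text
time: 14.3
tool_pos: [505.3, -289.1, 133.0]
tcp_rot: [-177.6, 0.4, 84.7]
ft_force: [0.3, -1.2, 0.9]
finger_gap: 0.2
[[ 515.5 -291.7   84.4]
 [ 549.4 -257.9   91.3]
 [ 565.  -240.8   94.2]
 [ 570.  -232.9   95.3]]
[[ 442.5 -266.    65.7]
 [ 455.5 -252.9   68.6]
 [ 467.9 -240.6   70. ]]
```

View pics/w11.png

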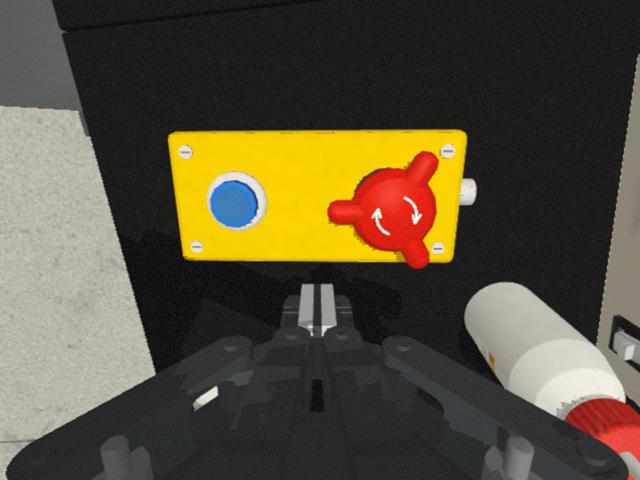

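The stop is out and turned back. Next, the blue button.

```bash
python3 -m pendant '[-17,11,-5,0,0, -17,11,-5,0,0, -15,10,-5,0,0, 0,0,0,0,0, 0,0,0,0,0, 0,0,0,0,0]'
```

```text
time: 14.85
tool_pos: [453.9, -254.0, 113.3]
tcp_rot: [-177.5, 0.3, 84.4]
ft_force: [0.5, -0.2, 0.4]
finger_gap: 0.1
```

```bash
python3 -m pendant '[0,0,-18,0,0, 0,0,-14,0,0, 0,0,-5,0,0, 0,0,0,0,0]';  python3 -m pendant '[0,0,-4,0,0, 0,0,0,0,0]'
```

```text
time: 15.18
tool_pos: [457.2, -255.8, 76.4]
tcp_rot: [-177.7, 0.4, 84.3]
ft_force: [-1.0, 0.8, -0.0]
finger_gap: 0.3
time: 15.35
tool_pos: [457.9, -256.3, 72.6]
tcp_rot: [-177.7, 0.4, 84.3]
ft_force: [-0.4, -0.4, -0.2]
finger_gap: -0.1
```

```bash
python3 -m pendant '[-3,2,-3,0,0, 0,0,-2,0,0]';  python3 -m pendant '[0,0,-3,0,0, 0,0,-2,0,0]';  python3 -m pendant '[0,0,-3,0,0, 0,0,-1,0,0]'
```

```text
time: 15.52
tool_pos: [455.8, -254.9, 68.7]
tcp_rot: [-177.8, 0.5, 84.3]
ft_force: [0.0, 0.1, 0.4]
finger_gap: 0.0
time: 15.68
tool_pos: [456.4, -255.2, 64.5]
tcp_rot: [-177.9, 0.5, 84.3]
ft_force: [-2.2, 1.9, 3.1]
finger_gap: 0.1
time: 15.85
tool_pos: [456.9, -255.6, 63.0]
tcp_rot: [-178.0, 0.6, 84.3]
ft_force: [-6.0, 4.1, 12.3]
finger_gap: -0.2
```

```bash
python3 -m pendant '[0,0,-3,0,0, 0,0,-2,0,0]';  python3 -m pendant '[0,0,6,0,0, 0,0,20,0,0, 0,0,40,0,0, 0,0,40,0,0, 0,-20,20,0,0, 0,-20,10,0,0, 0,0,0,0,0, 0,0,0,0,0]'
python3 - <<'E'
from h import *
s=grab("wrist","w12");P=cloud(s);grab("side","s12");grab("scene","c12")
m=mask(s,"red");q=P[m];q=q[(q[:,0]<600)&(q[:,0]>490)&(q[:,1]>-310)];print(np.nanpercentile(q,[1,50,90,99],axis=0).round(1))
q=P[mask(s,"blue")];q=q[(abs(q[:,0]-454)<40)&(abs(q[:,1]+254)<40)];print(np.percentile(q,[2,50,98],axis=0).round(1))
E
```

```text
time: 16.02
tool_pos: [457.1, -255.6, 62.8]
tcp_rot: [-177.9, 0.6, 84.3]
ft_force: [-11.0, 6.2, 20.0]
finger_gap: 0.3
time: 16.68
tool_pos: [455.6, -295.5, 205.3]
tcp_rot: [-178.0, 0.6, 84.4]
ft_force: [0.2, -0.5, -0.5]
finger_gap: -0.3
[[ 514.5 -291.1   84.1]
 [ 547.9 -258.6   91.2]
 [ 564.1 -241.4   94.2]
 [ 569.1 -233.2   95.3]]
[[ 442.2 -266.3   67.1]
 [ 454.5 -253.4   68.6]
 [ 466.9 -241.1   70.2]]
```

View pics/w12.png

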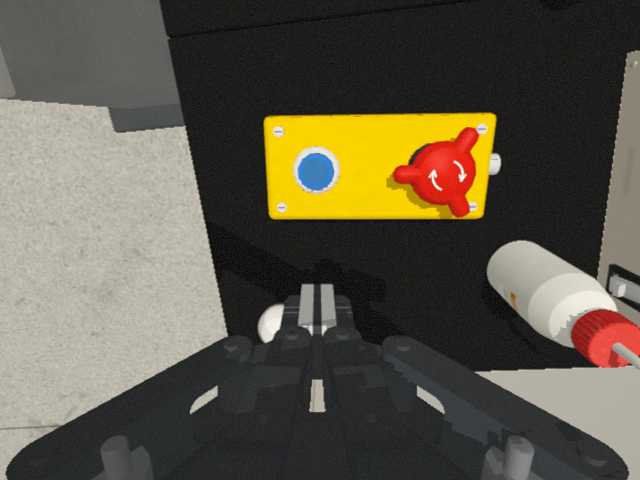

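View pics/s12.png

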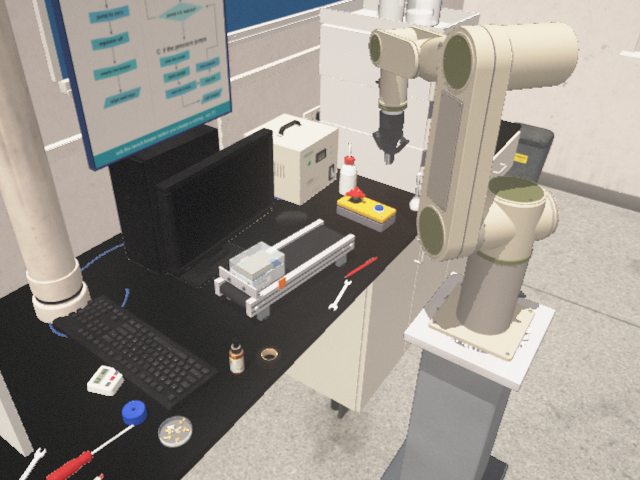

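The stop is out and turned back, the blue button is out, the box is home, and the robot is clear of everything. Handing in.

```bash
python3 -c "
from bench import job
print(job.hand_in())"
```

```text
the job is handed in; nothing more can be done
None
```

I did all four steps in order and handed the job in at about 17 s of the 64 s allowed. The hand-in gives no verdict, so what follows rests on my own measurements.

- **Stop latched:** I pressed the red stop to its hard end at about 41 N. With the fingers off it, the dome top measured about 86 mm, against 95 mm before.
- **Box home:** I pushed the box along the belt until the force rose to about 25 N against the bumpers. It sits square to within about 0.3°. Its front face is about 8 mm from the end plate, which I took to be the bumper thickness. The bumper contact was not measured directly, but the finger position at contact agreed to about 1 mm.
- **Stop released:** I turned one lobe about 40° clockwise. The dome sprang back to 95 mm and turned back to its rest angle.
- **Blue reset:** I pressed it about 5 mm to its hard end at 20 N. Afterwards it measured 68.6 mm, so it is out again.

At the last check the robot touched nothing. In the last pictures the box was still home and the other things on the bench looked unmoved, though I did not measure their positions.

One reading disagreed: the two-view height of the blue button came out at 62.7 mm, against 68 mm from the depth image and the task text. I used 68 mm, and contact at about that height confirmed it. The tool also drifted up to 3° off vertical during the moves, which did not affect the result.

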